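Lock the spindle and hold its spring clip open at the groove

ROBOT

A 7-joint arm with a two-finger parallel gripper is mounted at the origin on a cart in front of the work surface, level with it; the furniture and walls round the work are solid. World frame = base frame: x ahead of the robot, y to its left, z up, the work surface at z = 0. Lengths are in m, angles in rad, forces in N, time in s.
With the tool pointing down it reaches from about 0.4 to 0.875 m from the base axis. Payload 19.3 kg.
Tool frame: the origin (TCP) lies between the finger pads; the fingertips stand tips_ahead ahead of it and the grasp point (between the pads) lies 11 mm behind it (tips_ahead is the distance from the TCP to the fingertips, in m); z points along the fingers, y is the direction in which the jaws open and shut (so a half turn about z gives the same grasp; the last joint's range is limited). The gripper opens to 85 mm and grips with 20 to 120 N. Pads are 22 mm wide; open, the fingers measure 114 mm over their backs; the gripper's body (76 mm by 85 mm) begins 54 mm behind the grasp point. The pads swing forward as they close: fully open they stand 13 mm farther back than shut.
Start: joints at [1.057, 0.521, -0.036, 1.599, 0.021, 1.021, -0.113], TCP at [0.268, -0.564, 0.239] pointing down, gripper open.
Joint ranges: [-2.91, 2.91], [-0.3, 2.13], [-1.5, 1.42], [0.17, 2.43], [-1.26, 4.41], [0.16, 1.93], [-2.52, 2.52]. Speed limits (rad/s): [1.89, 1.89, 2.39, 2.39, 3.01, 3.01, 3.01].

INTERFACE

Orientations are given as [roll, pitch, yaw] about the fixed x, y, z axes, in that order (R = Rz(yaw) Ry(pitch) Rx(roll)).
In Python, from plant import state, grab_frame, sign_off, tips_ahead gives the robot as it stands.
- The arm moves only by the tool send_rows, never from a script. Its arguments are lists of equal length, an entry for each row: "claw": the finger opening in cm, from 0 to 8.54; "translation": the shift along the tool's x, y, z in cm, a list of three; "twist": the turn about the tool's z in degrees. In form: {"claw": [claw, ...], "translation": [[tx, ty, tz], ...], "twist": [twist, ...]}. A call has exactly 8 rows; each row shifts and turns the commanded pose from where the row before left it, along the tool's axes as they then stand; what a row does not reach is not made up. A row lasts 1/8 s, in which the tool goes at most 62.5 mm and 10.7 degrees, less where a joint would pass 70% of its speed; a pose out of reach is approached as far as the arm can. A call is refused whole if a number of a shift passes 6.25 or a number of a turn 10.7, either way. A call with a gripper value outside its range is refused whole. The fingers move at their own pace and stop on an object; "newtons" is the grip in N (left out, the last holds). Time passes only in rows, so rows that do not move let the fingers close, or fill a call up. It gives the time, the measured TCP pose, the force and the opening at its end, in the units of the state.
- state(): the state, without advancing time (a new reading comes with each control period).
- grab_frame(name): name is "scene" or "top" or "wrist"; returns a dict with "pixels" (480x640x3 uint8, blue, green, red), "depth" (480x640 float32, m along the optical axis (not along the pixel's ray), 0 where there is no reading), "fx", "fy", "cx", "cy" (pixels), "R" (3x3) and "t" (3): a world point X has camera coordinates R X + t; the wrist camera has in their place "tool_from_camera" (4x4, takes a point from camera to tool coordinates, whose origin is the TCP and whose axes are the flange's). Camera axes: x right, y down, z forward; pixel columns grow to the right and rows downward; lengths in m; the calibration is good to about 2 mm. A picture is of the moment at which its call begins: read the wrist's pose just before it.
- sign_off(): hands the job in, once; it reports no verdict.
The state is a dict: "time": time; "q": joint angles; "joint_velocities": joint speeds; "joint_efforts": joint torques, N m; "position": TCP position; "tool_rot": TCP orientation; "wrist_force": force on the tool from outside, world axes, zero at the start; "wrist_torque": the same for the moment, N m; "finger_gap": finger opening in m.
Only numpy, scipy, OpenCV 4.12 (cv2) and the standard library are available. Lean on these libraries where they do the work, as an engineer would, in place of code of your own. Each camera call takes 0.05 s, during which the arm holds its last target. There are 200 camera calls.

TASK

Take the flat locking key out of its wooden stand and slide it edgewise all the way down into the slot of the spindle mount, and let go of it. Then squeeze the two upright paddles of the spring clip fully together so that its ring opens, lower the open ring over the top of the spindle until it is level with the groove, and finish there still holding it squeezed open, level and centred on the spindle without touching it. Do not knock over or push away the things standing around.

Things in the scene. Friction and masses are not known exactly. Their poses are not given: they have to be found in the camera images.
- spindle_mount: fixed aluminium block 120 x 60 x 30 mm (x, y, z) with an upright steel spindle. Origin on the table under the spindle axis; block from x = -32 to +88 mm, may be turned. Spindle 20 mm in diameter. A dark disc (radius 28 mm, top at z = 37 mm) round its foot has two lugs, to x = 44 mm, 13 mm apart, between which the key's inner edge comes to stand
- groove (a point): point on the spindle axis at mid-height of its groove, 62 mm above the table; the groove is 14 mm in diameter, from z = 54 to 70 mm
- spindle_top (a point): centre of the spindle's top face, 86 mm above the table; edge chamfered 3 mm
- slot_mouth (a point): centre of the mouth of the key slot in the mount's top face (z = 30 mm), 55 mm from the spindle axis along the mount's +x. The slot is 44 mm long (along x), 9 mm wide (along y), 22 mm deep, chamfered 2 mm; its floor is 8 mm above the table
- key_stand: fixed wooden block 60 x 36 x 30 mm with a slot of the same size (44 x 9 mm, 22 mm deep, along its x) in its top, holding the key; origin at the centre of its underside
- lock_key: loose flat steel key standing in the stand's slot; origin at the middle of its lower edge, z up. Blade 40 mm wide (x), 6 mm thick (y), 46 mm high; above it a dark grip 32 mm wide (x), 12 mm thick (y), z = 45 to 71 mm. About 60 g. Looks the same after a half turn. Fully home in either slot its lower edge is 8 mm above the table
- clip: loose steel spring clip lying flat, about 112 mm long, 80 g. Origin under its ring's centre, x forward from handles to ring, z up. Ring of two halves, 16 mm inside, 26 mm outside, 8 mm high (z = 0 to 8 mm). Upright pivot pin at x = -40 mm. Squeezing the two paddles together along y opens the ring to about 33 mm; 4 N to begin, 10 N at the stop; its spring shuts it again
- clip_ring (a point): centre of the clip's ring, 4 mm above its underside; axes as the clip's
- clip_grip (a point): point midway between the clip's two upright paddles, 85 mm behind the ring's centre, 30 mm above the clip's underside. Paddles 28 mm long (x), 40 mm high from the underside; over their outer faces about 48 mm at rest (rear edges widest), 24 mm when squeezed to the stop, then parallel
- clip_left (a joint): opening angle of the clip's left (+y) half, rad: 0 shut, 0.22 squeezed to the stop
- clip_right (a joint): opening angle of the clip's right (-y) half, same values; the halves move together
- dropper: bystander: amber dropper bottle, 34 mm across, 102 mm high, origin under its centre
- white_bottle: bystander: white bottle, 58 mm across, 142 mm high, origin under its centre
- timer: bystander: small timer with a dial, 60 x 66 x 42 mm, origin under its centre
- coverslip_box: bystander: small flat box, 38 x 63 x 22 mm, origin under its centre
Mind the look-alikes: they are no part of the job. There is more than one size of the lock_key; the job needs the smaller.

How it is judged:
On the way, in this order (a step that is already met when the one before it is completed fails the run):
1. the key is fully home in the mount's slot and let go (horizontal distance between lock_key and slot_mouth below 0.004 m and z of lock_key in the frame of spindle_mount below 0.0115 m and angle between lock_key's own z axis and vertical below 0.25 rad and angle between the x axis of lock_key and the x axis of spindle_mount, either way round below 0.12 rad and contact force between the fingers and lock_key below 0.1 N), for 0.3 s.
2. the clip is squeezed open and its ring is above the top of the spindle, over its axis (value of joint each of clip_left, clip_right above 0.17 rad and contact force between the fingers and clip above 2 N and horizontal distance between clip_ring and spindle_top below 0.01 m and z of clip_ring in the frame of spindle_top above 0.004 m).
At the end, for the whole second after the job is handed in: Key released, home in the slot (within 3.5 mm of the floor, 4 mm of centre, turn 0.12, lean 0.25 rad). Clip held open (halves over 0.17 rad), still, ring within 6 mm of the spindle axis and 4.5 mm of groove mid-height, level within 0.15 rad, touching mount and key with under 0.5 N (all of step 1 and value of joint each of clip_left, clip_right above 0.17 rad and contact force between the fingers and clip above 2 N and horizontal distance between clip_ring and groove below 0.006 m and z of clip_ring in the frame of groove between -0.0045 and 0.0045 m and angle between clip's own z axis and vertical below 0.15 rad and contact force between clip and spindle_mount below 0.5 N and contact force between clip and lock_key below 0.5 N and linear speed of clip below 0.02 m/s); the arm keeps its last pose, push and grip.
It fails at once if the dropper is pushed away or knocked over (distance of dropper from where it was at the start of the episode above 0.03 m or angle between dropper's own z axis and vertical above 0.5 rad).
It fails at once if the white bottle is pushed away or knocked over (distance of white_bottle from where it was at the start of the episode above 0.03 m or angle between white_bottle's own z axis and vertical above 0.5 rad).
It fails at once if the timer is pushed away or knocked over (distance of timer from where it was at the start of the episode above 0.03 m or angle between timer's own z axis and vertical above 0.5 rad).
It fails at once if the coverslip box is pushed away or knocked over (distance of coverslip_box from where it was at the start of the episode above 0.03 m or angle between coverslip_box's own z axis and vertical above 0.5 rad).
It also fails if it takes over 53 s, if anything falls off the work surface, if the arm or the gripper's body presses on something with over 40 N, if the wrist force passes 120 N, or if a joint passes its speed limit or range.

## Working session

There is one attempt and no reset: what is moved stays moved. The work goes in short steps, Python scripts to look and compute and a tool call to move; the robot and the scene stay as the last step left them, time stands still between calls to the robot, and variables do not carry over. Pictures are saved under pics/ and viewed, on a budget of 10 in all, crops included, one or two more only if the job needs it, and the job is handed in when it is done.

Besides the shell and the picture viewer there is one more tool, called after "Emit:" as name(argument=value, ...) on one line, values as JSON. send_rows: Moves the arm, as the interface text tells. Its arguments: {"type":"object","properties":{"claw":{"type":"array"},"translation":{"type":"array"},"twist":{"type":"array"},"newtons":{"type":"number"}},"required":["claw","translation","twist"]}

```bash
mkdir -p pics; ls; cat > h.py <<'E'
import numpy as np, cv2, pickle
from plant import state, grab_frame, sign_off, tips_ahead
def pts(f):
    d=f["depth"];v,u=np.mgrid[:480,:640]
    P=np.stack([(u-f["cx"])/f["fx"]*d,(v-f["cy"])/f["fy"]*d,d],-1)
    W=(P-f["t"])@f["R"]; W[d==0]=np.nan
    return W
def ray(f,u,v,z):
    c=-f["R"].T@f["t"]; r=f["R"].T@np.array([(u-f["cx"])/f["fx"],(v-f["cy"])/f["fy"],1])
    return c+r*(z-c[2])/r[2]
E
python3 - <<'E'
from h import *
s=state();print({k:np.round(v,3) for k,v in s.items()},tips_ahead)
for n in("scene","top"):
    f=grab_frame(n);pickle.dump(f,open(n+".pkl","wb"));cv2.imwrite(f"pics/{n}1.png",f["pixels"]);print(n,f["fx"],f["cx"],f["cy"],f["R"].round(3).tolist(),(-f["R"].T@f["t"]).round(3))
E
```

```text
pics
{'time': np.float64(0.0), 'q': array([ 1.057,  0.522, -0.036,  1.6  ,  0.021,  1.021, -0.113]), 'joint_velocities': array([ 0.   , -0.001, -0.   , -0.   , -0.001, -0.002, -0.   ]), 'joint_efforts': array([-2.0000e-03, -9.2709e+01,  1.9790e+00, -3.6993e+01,  1.8000e-02,
        8.0000e-03,  0.0000e+00]), 'position': array([ 0.268, -0.564,  0.239]), 'tool_rot': array([-3.14 ,  0.   ,  0.444]), 'wrist_force': array([-0.387, -0.002, -0.237]), 'wrist_torque': array([-0.018,  0.001, -0.031]), 'finger_gap': np.float64(0.085)} 0.008
scene 619.1423419173199 321.0854985261201 228.40813522526415 [[-0.507, -0.862, 0.024], [-0.45, 0.241, -0.86], [0.735, -0.447, -0.51]] [-0.709  0.79   0.975]
top 437.8623964870045 325.87395902439135 244.07731250172546 [[-0.011, -1.0, 0.004], [-0.994, 0.01, -0.109], [0.109, -0.005, -0.994]] [ 0.437 -0.004  1.427]
```

View pics/scene1.png

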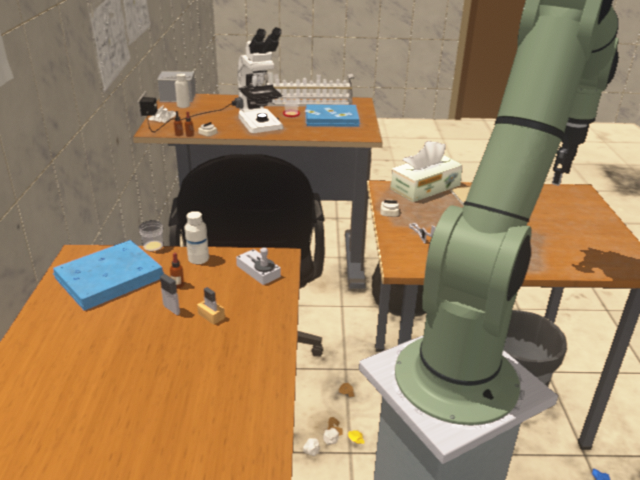

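View pics/top1.png

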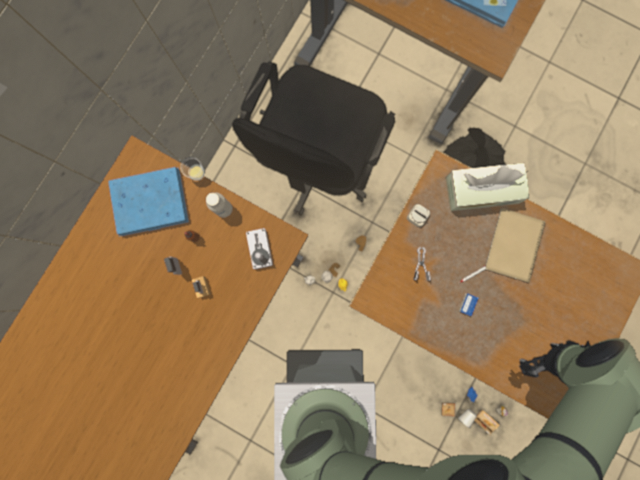

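The scene picture shows two key-like things: A is a grey key without a visible stand at scene (170,295) / top (172,265), and B is a key in a small wooden block at scene (210,305) / top (200,288). The mount is at scene (259,265) / top (259,250). The clip is on the right-hand table at top (422,265), with the timer at (420,215) and the box at (469,305). Bottles are at top (192,237) and (218,205). I'll crop to check the choice.

```bash
python3 - <<'E'
from h import *
t=pickle.load(open("top.pkl","rb"));s=pickle.load(open("scene.pkl","rb"))
a=cv2.resize(s["pixels"][245:335,150:290],(700,450)[:2],interpolation=cv2.INTER_CUBIC)[:, :]
a=cv2.resize(a,(400,257)); b=cv2.resize(t["pixels"][225:305,155:280],(400,257),interpolation=cv2.INTER_CUBIC)
c=cv2.resize(t["pixels"][235:295,380:475],(400,257),interpolation=cv2.INTER_CUBIC);d=cv2.resize(s["pixels"][190:260,370:470],(400,257),interpolation=cv2.INTER_CUBIC)
cv2.imwrite("pics/m1.png",np.vstack([np.hstack([a,b]),np.hstack([c,d])]))
W=pts(t)
for n,(u,v) in dict(bigkey=(172,265),key=(200,284),stand=(203,293),mount=(259,240),spin=(261,255),clip=(422,265),timer=(420,215),box=(469,305),tabL=(150,330),tabR=(440,330)).items(): print(n,W[v,u].round(3),ray(t,u,v,0).round(3))
E
```

```text
bigkey [0.524 0.462 0.084] [0.53  0.492 0.   ]
key [0.467 0.393 0.023] [0.467 0.399 0.   ]
stand [0.438 0.381 0.03 ] [0.438 0.389 0.   ]
mount [0.605 0.204 0.031] [0.609 0.209 0.   ]
spin [0.555 0.194 0.055] [0.559 0.202 0.   ]
clip [ 0.521 -0.322  0.005] [ 0.521 -0.324  0.   ]
timer [ 0.68  -0.314  0.039] [ 0.687 -0.323  0.   ]
box [ 0.391 -0.466  0.015] [ 0.39  -0.471  0.   ]
tabL [0.322 0.556 0.001] [0.322 0.556 0.   ]
tabR [ 0.312 -0.374  0.001] [ 0.312 -0.374  0.   ]
```

View pics/m1.png

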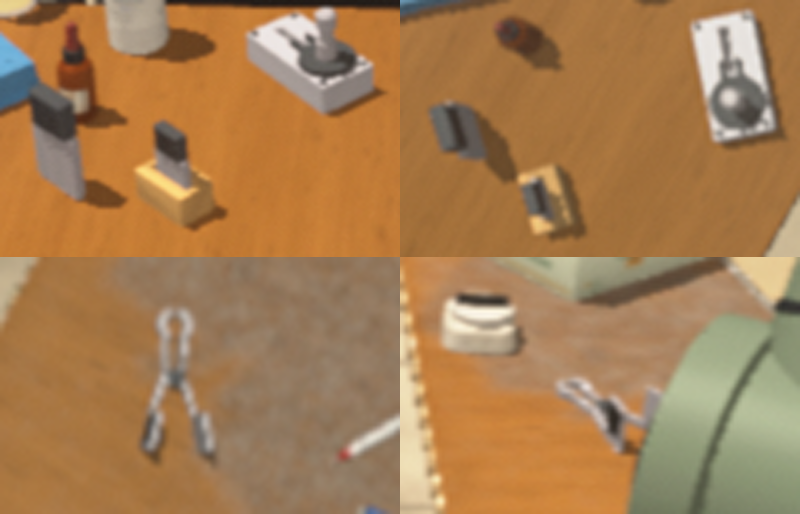

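The crops confirm the choice. The smaller key is B, in the wooden stand (scene 210,305). A, at (170,295), stands free and is taller. In the top view the mount's slot points away from the robot, about +7°. The stand is turned about +20°, and the clip's ring points to +x at about 0°. Next I'll move to hover near the stand.

```bash
cat >> h.py <<'E'
from scipy.spatial.transform import Rotation as Ro
def T(s):
    M=np.eye(4);M[:3,:3]=Ro.from_euler("xyz",s["tool_rot"]).as_matrix();M[:3,3]=s["position"];return M
def go(xyz,yaw):
    s=state();M=T(s);d=M[:3,:3].T@(np.array(xyz)-M[:3,3])*100
    w=-np.degrees((yaw-s["tool_rot"][2]+np.pi)%(2*np.pi)-np.pi)
    print("t",round(float(s["time"]),2),"pos",s["position"].round(4),"rot",s["tool_rot"].round(4),"gap",round(float(s["finger_gap"]),4),"shift cm",d.round(2),"twist",round(w,2))
def wristframe():
    s=state();f=grab_frame("wrist");A=T(s)@f["tool_from_camera"];f["R"]=A[:3,:3].T;f["t"]=-f["R"]@A[:3,3];return f
E
python3 - <<'E'
from h import *
f=wristframe();print(f["tool_from_camera"].round(3).tolist(),f["fx"],f["cx"],f["cy"])
go((.44,.38,.22),.35)
go((.46,-.15,.24),.4)
E
```

```text
[[-0.0, -0.961, -0.277, 0.07], [1.0, -0.0, 0.0, -0.001], [-0.0, -0.277, 0.961, -0.136], [0.0, 0.0, 0.0, 1.0]] 370.86681299646744 322.9054290611523 238.33660732739884
t 0.15 pos [ 0.2682 -0.5643  0.2389] rot [-3.1408e+00  1.0000e-04  4.4380e-01] gap 0.0853 shift cm [ 56.06 -77.9    1.95] twist 5.37
t 0.15 pos [ 0.2682 -0.5643  0.2389] rot [-3.1408e+00  1.0000e-04  4.4380e-01] gap 0.0853 shift cm [ 35.11 -29.18  -0.09] twist 2.51
```

Emit:
send_rows(claw=[8.5,8.5,8.5,8.5,8.5,8.5,8.5,8.5], translation=[[4,-3.3,0],[4,-3.3,0],[4.5,-3.7,0],[4.5,-3.7,0],[4.5,-3.7,0],[4.5,-3.7,0],[4.5,-3.7,0],[4,-3.7,0]], twist=[0,0,0,0,0,0,0,0])

```text
time: 1.15
position: [0.4569, -0.1543, 0.2393]
tool_rot: [3.142, -0.0, 0.444]
wrist_force: [0.5, -0.4, -0.2]
finger_gap: 0.0853
```

```bash
python3 - <<'E'
from h import *
go((.44,.38,.22),.35)
print(state()["q"].round(3))
E
```

```text
t 1.15 pos [ 0.4569 -0.1543  0.2393] rot [ 3.1415e+00 -2.0000e-04  4.4400e-01] gap 0.0853 shift cm [ 21.43 -48.98   1.93] twist 5.39
[ 0.36   0.301 -0.194  1.958  0.074  0.889 -0.998]
```

Emit:
send_rows(claw=[8.5,8.5,8.5,8.5,8.5,8.5,8.5,8.5], translation=[[2.4,-5.5,0],[2.4,-5.5,0],[2.4,-5.5,0],[2.4,-5.5,0],[2.4,-5.5,0],[2.4,-5.5,0],[2.4,-5.5,0],[2.4,-5.5,0]], twist=[0,0,0,0,0,0,0,0])

```text
time: 2.15
position: [0.4405, 0.3254, 0.2393]
tool_rot: [3.141, -0.0, 0.443]
wrist_force: [1.0, -1.6, -0.1]
finger_gap: 0.085
```

```bash
python3 - <<'E'
from h import *
f=wristframe();pickle.dump(f,open("w1.pkl","wb"));cv2.imwrite("pics/w1.png",f["pixels"]);go((.44,.38,.22),.35)
W=pts(f)
for lo,hi in((.025,.034),(.07,.088)):
    m=(W[...,2]>lo)&(W[...,2]<hi)
    n,l,st,c=cv2.connectedComponentsWithStats(m.astype(np.uint8))
    for i in range(1,n):
        if st[i,4]>60:
            p=W[l==i][:,:2].astype(np.float32);r=cv2.minAreaRect(p);print(lo,st[i],c[i].round(),np.median(W[l==i],0).round(4),np.round(r[0],4),np.round(r[1],4),round(r[2],1))
E
```

```text
t 2.2 pos [0.4383 0.3334 0.2393] rot [-3.1373e+00 -1.1000e-03  4.5000e-01] gap 0.0853 shift cm [ 2.17 -4.11  1.95] twist 5.73
0.025 [213   8   5  74 218] [215.  45.] [0.5269 0.4676 0.0299] [0.5271 0.4677] [0.0554 0.0013] 18.0
0.025 [ 455   45  116  154 6022] [515. 104.] [0.603  0.2185 0.031 ] [0.5796 0.2073] [0.1206 0.0618] 11.3
0.025 [ 243  123   46   73 1757] [268. 158.] [0.4639 0.3876 0.0308] [0.4581 0.3929] [0.0602 0.0363] 17.3
0.07 [179   0  29  67 621] [201.  35.] [0.526  0.4633 0.0789] [0.526  0.4641] [0.0456 0.0131] 1.8
0.07 [247 143  20  43 691] [257. 164.] [0.4591 0.3922 0.0796] [0.4583 0.3927] [0.032  0.0128] 17.2
0.07 [510 148  34  27 707] [527. 161.] [0.551  0.2054 0.0855] [0.5517 0.2022] [0.0194 0.0194] 26.6
```

View pics/w1.png

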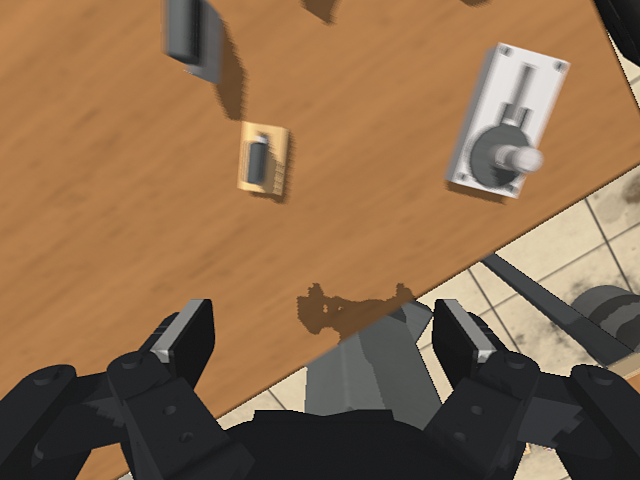

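Wrist view: the key's grip is at (257,164) in the stand, and its measured size of 32×12.8 mm matches the smaller key. The mount is at (515,104), with the disc and spindle at the near end and the slot at the far end. The large key is at (195,35). I'll move above the key and settle there.

```bash
python3 - <<'E'
from h import *
go((.4583-.04,.3927-.012,.17),.300)
E
```

```text
t 2.2 pos [0.4383 0.3334 0.2393] rot [-3.1373e+00 -1.1000e-03  4.5000e-01] gap 0.0853 shift cm [ 0.24 -5.1   6.95] twist 8.59
```

Emit:
send_rows(claw=[8.5,8.5,8.5,8.5,8.5,8.5,8.5,8.5], translation=[[0,-1.5,1.5],[0,-2,2],[0.3,-2,2],[0,-0.5,1.5],[0,0,0],[0,0,0],[0,0,0],[0,0,0]], twist=[2,2,2,2.4,0,0,0,0])

```text
time: 3.2
position: [0.4205, 0.3798, 0.1698]
tool_rot: [-3.141, -0.001, 0.297]
wrist_force: [-0.1, 0.0, 0.4]
finger_gap: 0.0851
```

```bash
cat >> h.py <<'E'
def rects(f,bands=((.025,.034),(.07,.088))):
    W=pts(f)
    for lo,hi in bands:
        m=(W[...,2]>lo)&(W[...,2]<hi)
        n,l,st,c=cv2.connectedComponentsWithStats(m.astype(np.uint8))
        for i in range(1,n):
            if st[i,4]>60:
                p=W[l==i][:,:2].astype(np.float32);r=cv2.minAreaRect(p);print(lo,c[i].round(),np.median(W[l==i],0).round(4),np.round(r[0],4),np.round(r[1],4),round(r[2],1))
E
python3 - <<'E'
from h import *
f=wristframe();cv2.imwrite("pics/w2.png",f["pixels"]);rects(f);go((.4583,.3927,.055),.300)
E
```

```text
0.025 [245.  47.] [0.5245 0.4666 0.0291] [0.5256 0.4671] [0.0543 0.0083] 9.8
0.025 [603.  77.] [0.5835 0.2291 0.0309] [0.5736 0.2096] [0.1105 0.0577] 12.7
0.025 [636.  75.] [0.5858 0.2051 0.029 ] [0.588  0.2051] [0.0066 0.0179] 81.0
0.025 [322. 170.] [0.4625 0.3944 0.0309] [0.458  0.3928] [0.06   0.0361] 17.3
0.07 [233.  40.] [0.5185 0.4619 0.0787] [0.5209 0.4626] [0.0138 0.0372] 83.7
0.07 [321. 182.] [0.4591 0.393  0.0797] [0.4582 0.3931] [0.0318 0.0124] 17.3
t 3.25 pos [0.4204 0.3798 0.1697] rot [-3.1414e+00 -5.0000e-04  2.9700e-01] gap 0.0848 shift cm [ 3.99 -0.12 11.47] twist -0.17
```

Emit:
send_rows(claw=[8.5,8.5,8.5,8.5,8.5,8.5,8.5,8.5], translation=[[1,-0.1,0],[2,0,0],[1,0,1.5],[0,0,3],[0,0,3],[0,0,2.5],[0,0,1.5],[0,0,0]], twist=[-0.3,0,0,0,0,0,0,0])

```text
time: 4.25
position: [0.4576, 0.3924, 0.0532]
tool_rot: [3.141, 0.002, 0.303]
wrist_force: [0.1, -0.4, 0.2]
finger_gap: 0.0847
```

```bash
python3 - <<'E'
from h import *
f=wristframe();cv2.imwrite("pics/w3.png",f["pixels"]);rects(f);go((.4582,.3929,.055),.302)
E
```

```text
0.025 [195.  77.] [0.529  0.468  0.0298] [0.5273 0.4675] [0.0556 0.0014] 18.3
0.025 [323. 274.] [0.4669 0.3972 0.0309] [0.458  0.3928] [0.0611 0.0361] 17.2
0.025 [324. 245.] [0.4773 0.3986 0.0297] [0.4773 0.3987] [0.0008 0.006 ] 18.0
0.07 [152.  70.] [0.526  0.4624 0.0794] [0.5256 0.4625] [0.0385 0.0038] 15.0
0.07 [324. 338.] [0.4614 0.3937 0.0796] [0.4583 0.3928] [0.0332 0.0128] 17.3
0.07 [186. 339.] [0.4479 0.4359 0.08  ] [0.4458 0.4355] [0.0227 0.0148] 54.7
0.07 [459. 339.] [0.4774 0.3518 0.0799] [0.4719 0.3513] [0.0145 0.0227] 69.4
t 4.3 pos [0.458  0.3928 0.0542] rot [3.1415e+00 4.0000e-04 3.0250e-01] gap 0.0848 shift cm [ 0.02 -0.01 -0.08] twist 0.03
```

Well aligned with the key. I'll grip it and lift.

Emit:
send_rows(claw=[0,0,0,0,0,0,0,0], newtons=40, translation=[[0,0,0],[0,0,0],[0,0,0],[0,0,0],[0,0,0],[0,0,0],[0,0,0],[0,0,0]], twist=[0,0,0,0,0,0,0,0])

```text
time: 5.3
position: [0.4582, 0.3928, 0.0546]
tool_rot: [-3.142, -0.0, 0.302]
wrist_force: [-0.4, -1.3, 5.8]
finger_gap: 0.0111
```

Emit:
send_rows(claw=[0,0,0,0,0,0,0,0], translation=[[0,0,0],[0,0,-0.5],[0,0,-1.5],[0,0,-2],[0,0,-2],[0,0,-1.5],[0,0,-0.5],[0,0,0]], twist=[0,0,0,0,0,0,0,0])

```text
time: 6.3
position: [0.4582, 0.3927, 0.1344]
tool_rot: [-3.142, -0.0, 0.302]
wrist_force: [-0.7, -0.0, -0.3]
finger_gap: 0.0112
```

```bash
python3 - <<'E'
from h import *
f=wristframe();cv2.imwrite("pics/w4.png",f["pixels"]);rects(f,((.025,.034),(.135,.17)));go((.46,.393,.055),.302)
E
```

```text
0.025 [617. 161.] [0.5662 0.2307 0.0307] [0.5667 0.2343] [0.1205 0.0345] 28.6
0.025 [240.  98.] [0.5284 0.468  0.0296] [0.5273 0.4676] [0.0554 0.0007] 18.6
0.025 [323. 234.] [0.4625 0.3952 0.0308] [0.4582 0.3929] [0.0604 0.0361] 17.3
0.135 [322. 326.] [0.4652 0.3948 0.1591] [0.4631 0.392 ] [0.0356 0.0353] 51.0
t 6.35 pos [0.458  0.3926 0.134 ] rot [3.1414e+00 4.0000e-04 3.0240e-01] gap 0.0116 shift cm [0.21 0.02 7.9 ] twist 0.02
```

View pics/w4.png

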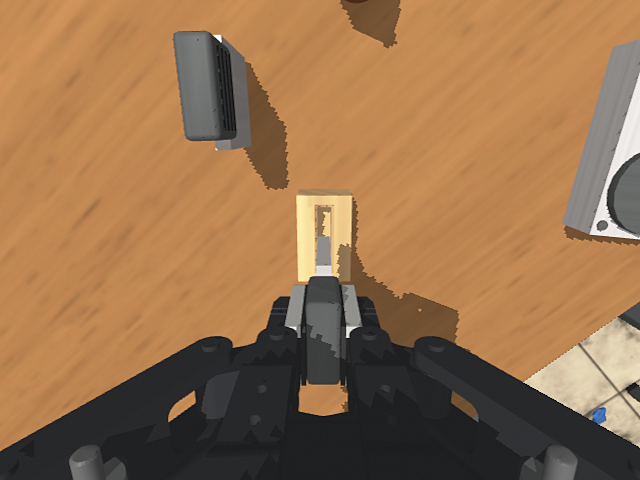

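The key hangs straight between the pads (322,326) and the stand's slot is empty at (323,234). The grip didn't slip. Next I'll move beside the mount and measure it.

```bash
python3 - <<'E'
from h import *
go((.51,.28,.16),.197)
E
```

```text
t 6.35 pos [0.458  0.3926 0.134 ] rot [3.1414e+00 4.0000e-04 3.0240e-01] gap 0.0116 shift cm [ 1.61 12.29 -2.6 ] twist 6.04
```

Emit:
send_rows(claw=[0,0,0,0,0,0,0,0], translation=[[0,1.3,-0.6],[0.6,3,-1],[0.5,3.5,-1],[0.5,3,0],[0,1.5,0],[0,0,0],[0,0,0],[0,0,0]], twist=[1,1,2,1,1,0,0,0])

```text
time: 7.35
position: [0.5047, 0.2792, 0.1602]
tool_rot: [-3.141, 0.0, 0.199]
wrist_force: [-0.4, 0.5, -0.4]
finger_gap: 0.0112
```

```bash
python3 - <<'E'
from h import *
f=wristframe();cv2.imwrite("pics/w5.png",f["pixels"]);rects(f,((.025,.034),(.075,.09),(.17,.2)));go((.606,.2126,.16),.197)
# slot: points below z .026 inside mount rect
W=pts(f);m=(W[...,2]>.025)&(W[...,2]<.034)
n,l,st,c=cv2.connectedComponentsWithStats(m.astype(np.uint8));i=1+np.argmax(st[1:,4])
r=cv2.minAreaRect(W[l==i][:,:2].astype(np.float32));print(r)
C=np.array(r[0]);a=np.radians(r[2] if r[1][0]>r[1][1] else r[2]-90);
if abs(a)>1: a+=np.pi*(a<0)-np.pi*(a>0)
e=np.array([np.cos(a),np.sin(a)]);nrm=np.array([-e[1],e[0]])
print("yaw",np.degrees(a))
L=(W[...,:2]-C);X=L@e;Y=L@nrm
q=(abs(X-.027)<.03)&(abs(Y)<.02)&(W[...,2]<.0255)&(W[...,2]>.0)
print(q.sum(),X[q].min(),X[q].max(),Y[q].min(),Y[q].max())
g=cv2.cvtColor(f["pixels"],cv2.COLOR_BGR2GRAY)
for x in(.01,.017,.024,.031,.038,.045):  # slot edges along y on grey at top plane
    ys=np.arange(-.012,.0121,.0005);P=np.c_[C+x*e+ys[:,None]*nrm,np.full(len(ys),.03)]
    k=P@f["R"].T+f["t"];uv=(k[:,:2]/k[:,2:]*f["fx"]+[f["cx"],f["cy"]]).astype(np.float32)
    print(x,cv2.remap(g,uv[None,:,0],uv[None,:,1],cv2.INTER_LINEAR)[0].tolist())
E
```

```text
0.025 [159.  26.] [0.615  0.4072 0.0295] [0.6161 0.4118] [0.0109 0.0309] 61.8
0.025 [446. 117.] [0.6046 0.2167 0.031 ] [0.5794 0.2071] [0.1205 0.0611] 11.6
0.025 [ 65. 146.] [0.528  0.468  0.0297] [0.5272 0.4678] [0.0556 0.0027] 19.0
0.025 [165. 257.] [0.4602 0.3929 0.0307] [0.4584 0.3927] [0.061 0.037] 17.5
0.075 [102.   2.] [0.614  0.4192 0.0756] [0.6136 0.4192] [0.0028 0.0111] 11.4
0.075 [ 12. 155.] [0.5251 0.4623 0.0814] [0.5283 0.4638] [0.0441 0.0049] 17.1
0.075 [469. 200.] [0.5527 0.2042 0.0861] [0.5522 0.2018] [0.0201 0.0193] 88.5
0.17 [323. 334.] [0.5125 0.2805 0.1855] [0.5051 0.2794] [0.0326 0.0394] 14.2
0.17 [216. 338.] [0.5095 0.3122 0.1988] [0.5094 0.3132] [0.0017 0.0089] 9.2
0.17 [428. 338.] [0.5218 0.2518 0.1989] [0.5219 0.2511] [0.0014 0.0088] 11.1
0.17 [243. 350.] [0.5061 0.3043 0.1974] [0.5059 0.3048] [0.0018 0.0062] 9.4
0.17 [402. 350.] [0.5155 0.2576 0.1973] [0.5157 0.2572] [0.0021 0.0062] 5.8
t 7.4 pos [0.5048 0.279  0.1602] rot [-3.1413e+00  2.0000e-04  1.9910e-01] gap 0.0113 shift cm [8.61 8.51 0.02] twist 0.12
((0.57940274477005, 0.20713554322719574), (0.120474
[... 968 characters left out ...]
, 222, 212, 210, 213, 209, 191, 146, 128, 126, 132, 132, 131, 129, 129, 130, 128, 129, 142, 192, 226, 240, 236, 231, 215, 193, 184, 210, 230, 238, 235, 234, 234, 235, 235, 235, 235, 236, 237, 237]
0.038 [234, 235, 236, 236, 235, 233, 231, 230, 231, 229, 223, 213, 211, 213, 209, 191, 146, 128, 126, 132, 133, 131, 130, 130, 130, 127, 131, 149, 200, 230, 241, 236, 236, 214, 179, 140, 203, 233, 240, 236, 235, 235, 235, 236, 235, 236, 237, 238, 238]
0.045 [235, 236, 236, 236, 235, 233, 232, 231, 232, 230, 223, 212, 210, 213, 210, 192, 143, 128, 128, 133, 125, 112, 104, 105, 106, 106, 105, 108, 124, 137, 142, 139, 141, 153, 170, 190, 218, 235, 239, 235, 234, 235, 236, 235, 236, 236, 237, 238, 239]
```

View pics/w5.png

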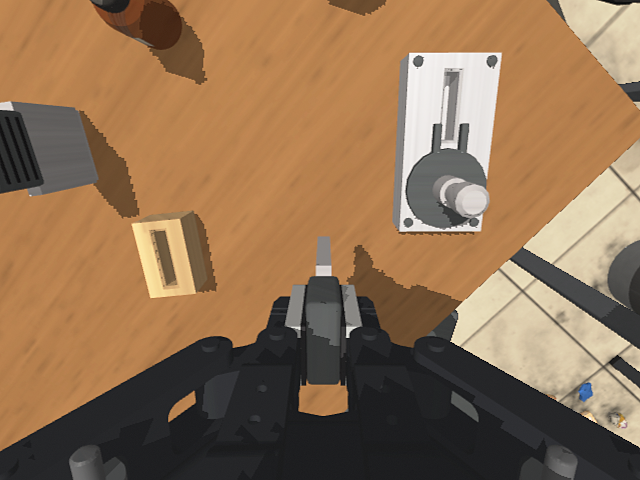

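The mount is at (449,143) in this view, with the slot at about (452,105). Depth puts the slot centre at (0.606, 0.2124), yaw 11.5°. I'll move over the slot with the lower edge just above the mouth, then check.

Emit:
send_rows(claw=[0,0,0,0,0,0,0,0], translation=[[1.2,1.2,0],[2.4,2.4,0],[2.8,2.8,0],[1.6,1.6,0],[0.6,0.5,2],[0,0,3],[0,0,2],[0,0,0]], twist=[0,0,0,0,0,0,0,0])

```text
time: 8.4
position: [0.605, 0.2119, 0.0886]
tool_rot: [3.141, 0.003, 0.199]
wrist_force: [-0.6, 0.4, 0.7]
finger_gap: 0.0112
```

```bash
python3 - <<'E'
from h import *
f=wristframe();cv2.imwrite("pics/w6.png",f["pixels"]);go((.606,.2124,.055),.200);rects(f,((.025,.034),(.1,.13)))
E
```

```text
t 8.45 pos [0.6057 0.2121 0.0899] rot [-3.1415e+00  1.1000e-03  1.9840e-01] gap 0.0112 shift cm [ 0.04 -0.02  3.49] twist -0.09
0.025 [167.  36.] [0.7006 0.3041 0.0293] [0.6991 0.3112] [0.0109 0.0443] 46.9
0.025 [323. 243.] [0.6166 0.2173 0.0309] [0.6078 0.213 ] [0.0629 0.0604] 11.4
0.025 [ 16. 407.] [0.4718 0.3822 0.0305] [0.4695 0.3833] [0.0462 0.0145] 17.2
0.025 [  3. 438.] [0.4427 0.3929 0.0272] [0.4459 0.3938] [0.0203 0.0036] 12.9
0.1 [21.  5.] [0.6902 0.3177 0.1028] [0.6902 0.318 ] [0.0019 0.0161] 22.8
0.1 [323. 337.] [0.6129 0.2132 0.1142] [0.611  0.2137] [0.0399 0.038 ] 57.9
0.1 [215. 339.] [0.6101 0.2451 0.1282] [0.6102 0.246 ] [0.0023 0.011 ] 11.0
0.1 [429. 339.] [0.6222 0.1847 0.1283] [0.6227 0.1836] [0.0023 0.0108] 14.8
```

View pics/w6.png

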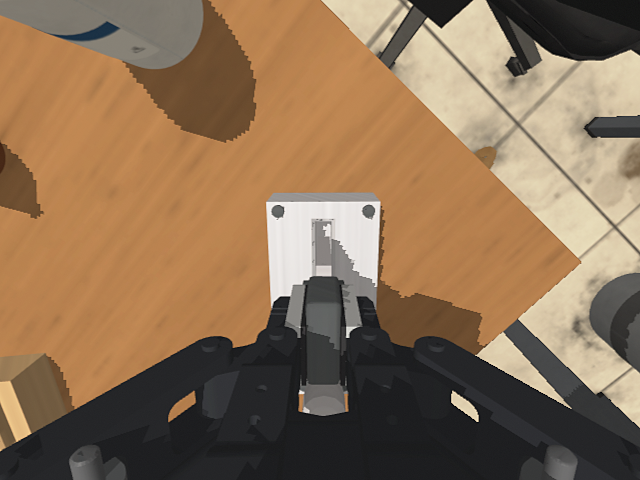

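The key at (323,330) is in line with the slot at (323,235). I'll lower it.

Emit:
send_rows(claw=[0,0,0,0,0,0,0,0], translation=[[0,0,0.5],[0,0,0.6],[0,0,0.7],[0,0,0.7],[0,0,0.6],[0,0,0.3],[0,0,0],[0,0,0]], twist=[0,0,0,0,0,0,0,0])

```text
time: 9.45
position: [0.6064, 0.2117, 0.0565]
tool_rot: [-3.142, -0.0, 0.198]
wrist_force: [0.6, -0.3, -1.4]
finger_gap: 0.0117
```

Emit:
send_rows(claw=[0,0,0,0,4,4,4,4], translation=[[0,0,0.15],[0,0,0],[0,0,0],[0,0,0],[0,0,0],[0,0,0],[0,0,0],[0,0,0]], twist=[0,0,0,0,0,0,0,0])

```text
time: 10.45
position: [0.6063, 0.2116, 0.0548]
tool_rot: [-3.142, -0.0, 0.198]
wrist_force: [-0.3, -0.2, -0.1]
finger_gap: 0.04
```

Emit:
send_rows(claw=[6,6,6,6,6,6,6,6], translation=[[0,0,0],[0,0,-2],[0,0,-3],[0,0,-3.5],[0,0,-3],[0,0,-1.5],[-2,0,0],[0,0,0]], twist=[0,0,0,0,0,0,0,0])

```text
time: 11.45
position: [0.5858, 0.2075, 0.1852]
tool_rot: [3.141, 0.0, 0.198]
wrist_force: [-0.4, -0.9, 0.6]
finger_gap: 0.06
```

```bash
python3 - <<'E'
from h import *
f=wristframe();cv2.imwrite("pics/w7.png",f["pixels"]);rects(f,((.025,.034),(.07,.083),(.083,.09)));go((.5,-.1,.24),.0);go((.43,-.32,.24),.0);print(state()["q"].round(2))
E
```

```text
0.025 [15. 23.] [0.6831 0.4466 0.0293] [0.6815 0.4479] [0.0145 0.0324] 69.5
0.025 [218.  36.] [0.7016 0.3037 0.0293] [0.7026 0.3111] [0.0146 0.0499] 53.9
0.025 [ 70. 121.] [0.6249 0.4077 0.0296] [0.624  0.4118] [0.0326 0.0138] 12.2
0.025 [322. 204.] [0.6056 0.2162 0.031 ] [0.5794 0.2074] [0.1204 0.0602] 11.6
0.025 [  4. 250.] [0.5092 0.4617 0.0284] [0.5128 0.4628] [0.025  0.0034] 19.2
0.025 [ 87. 318.] [0.4606 0.3927 0.0306] [0.4583 0.3928] [0.0611 0.0383] 17.4
0.07 [189.  25.] [0.696  0.3085 0.0763] [0.6965 0.3169] [0.0129 0.0478] 31.7
0.07 [ 11. 120.] [0.6225 0.4155 0.0751] [0.6218 0.4169] [0.0137 0.0201] 88.6
0.07 [323. 207.] [0.6072 0.2122 0.0797] [0.6062 0.2121] [0.0322 0.0122] 11.7
0.07 [322. 274.] [0.5605 0.2038 0.077 ] [0.5576 0.2021] [0.0096 0.0196] 5.8
0.083 [181.  22.] [0.6955 0.3092 0.0863] [0.6954 0.3162] [0.0094 0.0419] 31.9
0.083 [322. 288.] [0.5535 0.202  0.0863] [0.5524 0.2018] [0.0194 0.0194] 81.9
t 11.5 pos [0.5865 0.2076 0.1851] rot [3.1414 0.     0.1978] gap 0.0599 shift cm [-14.53  28.46  -5.49] twist 11.34
t 11.5 pos [0.5865 0.2076 0.1851] rot [3.1414 0.     0.1978] gap 0.0599 shift cm [-25.71  48.66  -5.48] twist 11.34
[-0.23  0.59 -0.3   1.65  0.21  0.94 -1.98]
```

The key is home: its top is at z = 79.7 mm, the same as in the stand, and its centre is within 1 mm of the slot centre. It has been released. Next, the clip.

Emit:
send_rows(claw=[8.5,8.5,8.5,8.5,8.5,8.5,8.5,8.5], translation=[[-1,2,-1.5],[-2.2,4,-1.5],[-2.8,5.3,-1],[-2.8,5.3,0],[-2.8,5.3,0],[-2.8,5.3,0],[-2.8,5.3,0],[-2.8,5.3,0]], twist=[0,0,0,0,0,0,0,0])

```text
time: 12.5
position: [0.4636, -0.2049, 0.2255]
tool_rot: [3.141, -0.001, 0.197]
wrist_force: [0.8, 0.7, 0.4]
finger_gap: 0.0845
```

Emit:
send_rows(claw=[8.5,8.5,8.5,8.5,8.5,8.5,8.5,8.5], translation=[[-2.8,5.2,0],[-1.5,3,0],[-0.5,1.5,0],[0,0,0],[0,0,0],[0,0,0],[0,0,0],[0,0,0]], twist=[0,0,2,5,4,0,0,0])

```text
time: 13.5
position: [0.4368, -0.3066, 0.2249]
tool_rot: [-3.142, -0.0, 0.007]
wrist_force: [-0.4, 0.6, -0.2]
finger_gap: 0.0843
```

```bash
python3 - <<'E'
from h import *
f=wristframe();pickle.dump(f,open("w8.pkl","wb"));cv2.imwrite("pics/w8.png",f["pixels"]);rects(f,((.004,.012),(.034,.046)));go((.43,-.32,.24),.0)
E
```

```text
0.004 [600.  98.] [ 0.5316 -0.5569  0.0107] [ 0.5408 -0.5119] [0.1361 0.1674] 6.5
0.004 [327.  84.] [ 0.5492 -0.31    0.009 ] [ 0.5412 -0.3083] [0.0106 0.0807] 82.1
0.004 [347.  85.] [ 0.5501 -0.3267  0.0089] [ 0.5398 -0.3276] [0.0813 0.0104] 1.1
0.004 [464. 242.] [ 0.4019 -0.4464  0.0084] [ 0.401  -0.4463] [0.0018 0.0615] 66.1
0.004 [107. 467.] [ 0.1192 -0.0497  0.0103] [ 0.1155 -0.0502] [0.0609 0.0229] 71.6
0.034 [310. 154.] [ 0.4884 -0.2951  0.0407] [ 0.4884 -0.295 ] [0.0044 0.0276] 74.1
0.034 [356. 156.] [ 0.4864 -0.3341  0.0406] [ 0.4861 -0.3345] [0.0279 0.0045] 9.2
t 13.55 pos [ 0.4368 -0.3067  0.2248] rot [-3.1415 -0.      0.0064] gap 0.0853 shift cm [-0.69  1.33 -1.52] twist 0.36
```

View pics/w8.png

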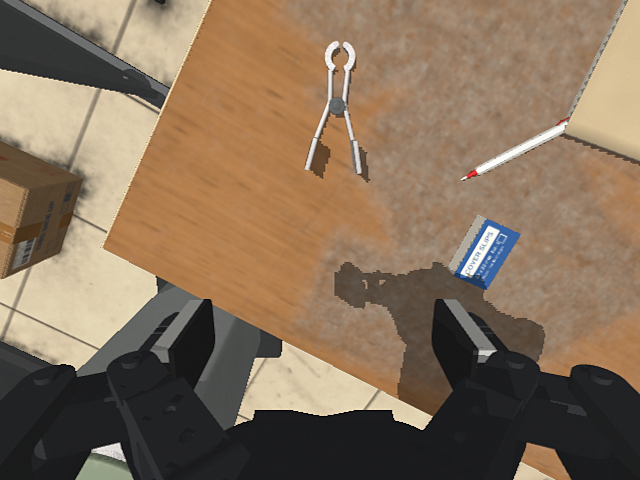

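Paddles are at (310,154) and (356,156), and the ring is at (340,56), forward of them. From depth, the clip yaw is −3.4° and the grip point is (0.487, −0.315). I'll descend partway and re-measure.

```bash
python3 - <<'E'
from h import *
go((.4873,-.3148,.07),-.0585)
E
```

```text
t 13.55 pos [ 0.4368 -0.3067  0.2248] rot [-3.1415 -0.      0.0064] gap 0.0853 shift cm [ 5.05  0.85 15.48] twist 3.72
```

Emit:
send_rows(claw=[8.5,8.5,8.5,8.5,8.5,8.5,8.5,8.5], translation=[[1,0.2,1.5],[2,0.4,3],[1.5,0.2,4],[0.5,0,4],[0,0,2],[0,0,1],[0,0,0],[0,0,0]], twist=[0,0,0,0,1.7,2,0,0])

```text
time: 14.55
position: [0.4872, -0.3147, 0.0705]
tool_rot: [3.141, -0.001, -0.058]
wrist_force: [0.0, 0.4, 0.1]
finger_gap: 0.085
```

```bash
python3 - <<'E'
from h import *
f=wristframe();pickle.dump(f,open("w9.pkl","wb"));cv2.imwrite("pics/w9.png",f["pixels"]);rects(f,((.004,.012),(.034,.046)));go((.4873,-.3148,.019),-.0585)
E
```

```text
0.004 [307. 151.] [ 0.551  -0.3103  0.0088] [ 0.5407 -0.3083] [0.011 0.082] 82.3
0.004 [341. 151.] [ 0.5504 -0.3269  0.0088] [ 0.5385 -0.3276] [0.0841 0.0113] 1.3
0.004 [595. 254.] [ 0.4821 -0.468   0.008 ] [ 0.4793 -0.4651] [0.0096 0.0651] 28.9
0.004 [568. 352.] [ 0.4195 -0.456   0.008 ] [ 0.4201 -0.4668] [0.0224 0.0449] 13.9
0.034 [364. 279.] [ 0.4876 -0.3344  0.0406] [ 0.4862 -0.3347] [0.0281 0.0044] 9.3
0.034 [284. 280.] [ 0.4899 -0.2957  0.0407] [ 0.4886 -0.2953] [0.0044 0.0283] 74.2
t 14.6 pos [ 0.4873 -0.3148  0.0707] rot [ 3.141e+00 -1.300e-03 -5.850e-02] gap 0.0849 shift cm [-0.   -0.    5.17] twist -0.0
```

Emit:
send_rows(claw=[8.5,8.5,8.5,8.5,8.5,5,4.5,4], newtons=60, translation=[[0,0,0.8],[0,0,1.5],[0,0,1.7],[0,0,0.8],[0,0,0.3],[0,0,0],[0,0,0],[0,0,0]], twist=[0,0,0,0,0,0,0,0])

```text
time: 15.6
position: [0.4871, -0.3147, 0.0194]
tool_rot: [3.141, -0.001, -0.059]
wrist_force: [-0.4, 0.5, 5.5]
finger_gap: 0.0404
```

Emit:
send_rows(claw=[3.5,3,2.5,2,1,0,0,0], translation=[[0,0,0],[0,0,0],[0,0,0],[0,0,0],[0,0,0],[0,0,0],[0,0,0],[0,0,0]], twist=[0,0,0,0,0,0,0,0])

```text
time: 16.6
position: [0.4873, -0.3152, 0.0201]
tool_rot: [3.14, -0.002, -0.059]
wrist_force: [-3.5, -0.3, 17.2]
finger_gap: 0.0204
```

```bash
python3 - <<'E'
from h import *
f=wristframe();pickle.dump(f,open("w10.pkl","wb"));cv2.imwrite("pics/w10.png",f["pixels"]);rects(f,((.004,.012),));go((.4873,-.3148,.019),-.0585)
E
```

```text
0.004 [289. 153.] [ 0.554  -0.3063  0.0087] [ 0.5291 -0.3072] [0.1076 0.0114] 5.1
0.004 [356. 152.] [ 0.5528 -0.3307  0.0088] [ 0.5345 -0.3287] [0.0113 0.0941] 78.0
0.004 [623. 315.] [ 0.4709 -0.4483  0.0066] [ 0.4686 -0.4478] [0.0089 0.0238] 41.3
0.004 [623. 411.] [ 0.4205 -0.4549  0.008 ] [ 0.4202 -0.4543] [0.0076 0.0224] 54.2
t 16.65 pos [ 0.4873 -0.3153  0.0201] rot [ 3.1403e+00 -1.7000e-03 -5.9200e-02] gap 0.0205 shift cm [-0.   -0.04  0.11] twist -0.04
```

View pics/w10.png

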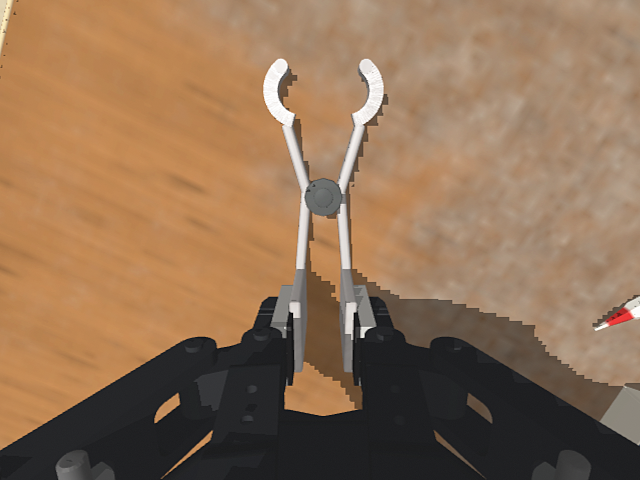

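The clip is squeezed open, with ring halves at (273,90) and (372,90) and the pivot at (323,198). I'll lift it and check that it stays level.

Emit:
send_rows(claw=[0,0,0,0,0,0,0,0], translation=[[0,0,-0.3],[0,0,-1],[0,0,-2],[0,0,-3.5],[0,0,-4],[0,0,-3],[0,0,-1],[0,0,0]], twist=[0,0,0,0,0,0,0,0])

```text
time: 17.65
position: [0.4869, -0.3145, 0.1674]
tool_rot: [3.141, -0.001, -0.059]
wrist_force: [-0.0, 0.1, -1.4]
finger_gap: 0.0204
```

```bash
cat >> h.py <<'E'
def clip(f):
    s=state();M=T(s);W=pts(f);L=(W-M[:3,3])@M[:3,:3]  # tool coords
    m=(L[...,0]>.02)&(L[...,0]<.13)&(abs(L[...,1])<.04)&(L[...,2]<.035)&(L[...,2]>-.03)
    x=L[m]
    A=np.c_[x[:,:2],np.ones(len(x))];b=x[:,2];k=np.ones(len(x),bool)
    k=x[:,2]>.005
    for _ in range(4):
        c=np.linalg.lstsq(A[k],b[k],rcond=None)[0];k=abs(A@c-b)<.002
    print("n",len(x),k.sum(),"plane(z tool= a x+b y+c)",c.round(4),"x max",x[:,0].max().round(4))
    r=x[k&(x[:,0]>.068)]
    l=r[r[:,1]<0];q=r[r[:,1]>0]
    print("ring x",np.percentile(r[:,0],[1,99]).round(4),"left y",np.percentile(l[:,1],[1,99]).round(4),"right y",np.percentile(q[:,1],[1,99]).round(4))
    (cx,cy),R=cv2.minEnclosingCircle(r[:,:2].astype(np.float32));print("enclosing",cx,cy,R,"top z",c@[cx,cy,1])
    for h in(l,q):
        hh=h[h[:,0]>.075]
        A2=np.c_[2*hh[:,:2],np.ones(len(hh))];o=np.linalg.lstsq(A2,(hh[:,:2]**2).sum(1),rcond=None)[0];print("half centre",o[:2].round(4),"r",np.sqrt(o[2]+o[:2]@o[:2]).round(4))
E
python3 - <<'E'
from h import *
f=wristframe();pickle.dump(f,open("w11.pkl","wb"));cv2.imwrite("pics/w11.png",f["pixels"]);clip(f);go((.4873,-.3148,.019),-.0585);print(state()["wrist_force"].round(2))
E
```

```text
n 5938 4502 plane(z tool= a x+b y+c) [-0.0049 -0.0018  0.011 ] x max 0.0953
ring x [0.0684 0.0947] left y [-0.0218 -0.0114] right y [0.0112 0.0218]
enclosing 0.08445630222558975 -0.00018123888003174216 0.0222830381244421 top z 0.010574946130060634
half centre [ 0.0847 -0.0133] r 0.0077
half centre [0.0847 0.0132] r 0.0077
t 17.7 pos [ 0.4865 -0.3143  0.1665] rot [-3.1414e+00  4.0000e-04 -5.8900e-02] gap 0.0205 shift cm [ 0.09  0.05 14.75] twist -0.02
[-0.57  0.03 -1.05]
```

```bash
python3 - <<'E'
from h import *
from scipy.spatial import cKDTree
f=pickle.load(open("w11.pkl","rb"));M=T(state());L=((pts(f)-M[:3,3])@M[:3,:3])
m=(L[...,0]>.045)&(L[...,0]<.13)&(abs(L[...,1])<.04)&(L[...,2]<.02)&(L[...,2]>-.03)
t=cKDTree(L[m][:,:2])
g=np.stack(np.meshgrid(np.arange(.075,.095,.00025),np.arange(-.006,.006,.00025),indexing="ij"),-1)
d=t.query(g)[0];i=np.unravel_index(d.argmax(),d.shape);print("best",g[i],d[i]);j=24
for x in np.arange(0,80,4): print(round(g[x,j,0],4),d[x,j].round(4),end="; ")
h=(L[...,0]>.02)&(L[...,0]<.06)&(abs(L[...,1])<.012)&(L[...,2]<.02)&(L[...,2]>-.03)
P=L[h];print(np.percentile(P[:,2],[0,2,10,50]));Q=P[(P[:,2]<np.percentile(P[:,2],2)+.0015)&(P[:,0]>.03)];print("pin",len(Q),cv2.minEnclosingCircle(Q[:,:2].astype(np.float32)))
# height near mount route
yaw=np.radians(11.5);e=np.array([np.cos(yaw),np.sin(yaw)]);S=np.array([.5522,.2018])
xy=S-g[i][0]*e-g[i][1]*np.array([e[1],-e[0]]);print("xy",xy)
go((xy[0],xy[1],.17),yaw)
E
```

```text
best [8.60000000e-02 5.20417043e-18] 0.014316058323253639
0.075 0.0108; 0.076 0.0107; 0.077 0.0107; 0.078 0.0108; 0.079 0.011; 0.08 0.0112; 0.081 0.0116; 0.082 0.012; 0.083 0.0125; 0.084 0.0131; 0.085 0.0137; 0.086 0.0143; 0.087 0.014; 0.088 0.0137; 0.089 0.0134; 0.09 0.0132; 0.091 0.0131; 0.092 0.013; 0.093 0.013; 0.094 0.0131; [0.00393881 0.00489316 0.0055599  0.01015284]
pin 779 ((0.045569535344839096, -0.00019257329404354095), 0.007409796584397554)
xy [0.46792648 0.18465436]
t 17.7 pos [ 0.4865 -0.3143  0.1665] rot [-3.1414e+00  4.0000e-04 -5.8900e-02] gap 0.0205 shift cm [ -4.79 -49.7   -0.34] twist -14.87
```

Spindle target in the tool frame is x = 86 mm, y = 0, leaving a free radius of 14 mm. The clip is level in the grip. I'll carry it over.

Emit:
send_rows(claw=[0,0,0,0,0,0,0,0], translation=[[0,-1,0],[0,-2.5,0],[0,-4,0],[0,-5,0],[0,-5,0],[0,-5,0],[0,-5,0],[0,-5,0]], twist=[0,0,0,0,0,0,0,0])

```text
time: 18.7
position: [0.5052, 0.0122, 0.1661]
tool_rot: [-3.142, 0.001, -0.058]
wrist_force: [1.1, -0.2, -0.6]
finger_gap: 0.0201
```

Emit:
send_rows(claw=[0,0,0,0,0,0,0,0], translation=[[-1,-5,0],[-1.5,-4.5,0],[-1.5,-3,0],[-0.8,-2,0],[0,-1,0],[0,0,0],[0,0,0],[0,0,0]], twist=[0,0,0,0,0,-5,-6,-3.9])

```text
time: 19.7
position: [0.4672, 0.167, 0.1663]
tool_rot: [3.141, 0.001, 0.203]
wrist_force: [-0.4, 0.0, -0.6]
finger_gap: 0.0204
```

```bash
python3 - <<'E'
from h import *
f=wristframe();cv2.imwrite("pics/w12.png",f["pixels"]);clip(f);go((.4679,.1847,.167),np.radians(11.5));rects(f,((.025,.034),(.07,.082),(.083,.09)))
E
```

```text
n 5919 4486 plane(z tool= a x+b y+c) [-0.0047 -0.0009  0.0119] x max 0.0952
ring x [0.0684 0.0944] left y [-0.022  -0.0115] right y [0.0111 0.0216]
enclosing 0.08451995998620987 -0.0001626625016797334 0.0221176166087389 top z 0.011548648456147639
half centre [ 0.0845 -0.0134] r 0.0077
half centre [0.0845 0.0133] r 0.0075
t 19.75 pos [0.4672 0.167  0.1664] rot [3.1414e+00 7.0000e-04 2.0630e-01] gap 0.0203 shift cm [ 0.43 -1.71 -0.06] twist 0.32
0.025 [299.  58.] [0.5858 0.2041 0.031 ] [0.5666 0.2047] [0.0931 0.0602] 11.6
0.025 [ 24. 180.] [0.4566 0.3874 0.0306] [0.4586 0.3923] [0.0605 0.0381] 16.0
0.07 [293.   9.] [0.593  0.2097 0.0795] [0.594  0.2101] [0.0083 0.0126] 14.5
0.083 [295.  93.] [0.5522 0.2006 0.0866] [0.5523 0.2003] [0.0193 0.0169] 8.0
```

Emit:
send_rows(claw=[0,0,0,0,0,0,0,0], translation=[[0.1,-0.4,0],[0.2,-0.6,0.5],[0.1,-0.5,1],[0,-0.2,1],[0,0,0.5],[0,0,0],[0,0,0],[0,0,0]], twist=[0.3,0,0,0,0,0,0,0])

```text
time: 20.75
position: [0.4679, 0.1849, 0.1371]
tool_rot: [-3.142, -0.0, 0.196]
wrist_force: [0.0, -0.2, -1.0]
finger_gap: 0.0203
```

```bash
python3 - <<'E'
from h import *
f=wristframe();pickle.dump(f,open("w13.pkl","wb"));cv2.imwrite("pics/w13.png",f["pixels"]);clip(f);go((.4679,.1847,.0775),np.radians(11.5));rects(f,((.083,.0895),))
# spindle pos in tool frame at top plane
M=T(state());W=pts(f);L=(W-M[:3,3])@M[:3,:3];m=(W[...,2]>.083)&(W[...,2]<.0895)&(abs(L[...,1])<.02)&(abs(L[...,0]-.086)<.02)
P=L[m][:,:2];print("spindle in tool",m.sum(),np.percentile(P,[1,50,99],axis=0).round(4).tolist())
E
```

```text
n 5939 4497 plane(z tool= a x+b y+c) [-0.0044  0.0002  0.0119] x max 0.095
ring x [0.0685 0.0945] left y [-0.0221 -0.0117] right y [0.011  0.0215]
enclosing 0.08319403976202011 -0.00034294300712645054 0.022265003994107246 top z 0.01154503985392258
half centre [ 0.0845 -0.0136] r 0.0077
half centre [0.0844 0.013 ] r 0.0076
t 20.8 pos [0.4678 0.1849 0.1371] rot [-3.1415e+00 -4.0000e-04  1.9570e-01] gap 0.0203 shift cm [-0.    0.03  5.96] twist -0.29
0.083 [324.  96.] [0.552  0.2015 0.0864] [0.5521 0.2016] [0.019  0.0194] 54.7
spindle in tool 1403 [[0.0766, -0.0089], [0.0858, 0.0001], [0.0949, 0.0092]]
```

View pics/w13.png

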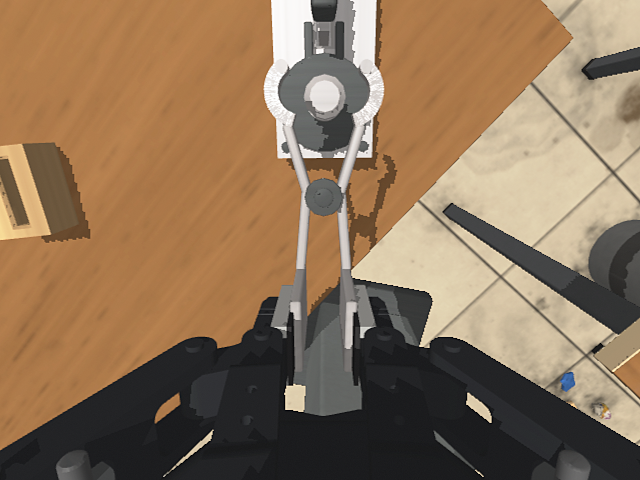

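The spindle top at (324,96) sits centred between the open ring halves. In the tool frame it measures (85.8, 0.1) mm against a target of (86, 0). I'll lower 59 mm.

Emit:
send_rows(claw=[0,0,0,0,0,0,0,0], translation=[[0,0,0.4],[0,0,0.9],[0,0,1.2],[0,0,1.2],[0,0,1.1],[0,0,0.7],[0,0,0.4],[0,0,0]], twist=[0,0,0,0,0,0,0,0])

```text
time: 21.8
position: [0.4677, 0.185, 0.0777]
tool_rot: [3.142, 0.0, 0.196]
wrist_force: [1.3, 1.1, -0.6]
finger_gap: 0.0205
```

Emit:
send_rows(claw=[0,0,0,0,0,0,0,0], translation=[[0,0,0],[0,0,0],[0,0,0],[0,0,0],[0,0,0],[0,0,0],[0,0,0],[0,0,0]], twist=[0,0,0,0,0,0,0,0])

```text
time: 22.8
position: [0.4677, 0.185, 0.0778]
tool_rot: [-3.142, 0.0, 0.196]
wrist_force: [-0.5, -0.3, -0.3]
finger_gap: 0.02
```

```bash
python3 - <<'E'
from h import *
f=wristframe();cv2.imwrite("pics/w14.png",f["pixels"]);s=state();go((.4679,.1847,.078),np.radians(11.5));print(s["wrist_force"].round(2),s["wrist_torque"].round(3))
M=T(s);W=pts(f);L=(W-M[:3,3])@M[:3,:3]
sp=(W[...,2]>.083)&(W[...,2]<.0895)&(abs(L[...,1])<.02)&(abs(L[...,0]-.086)<.02)
rg=(W[...,2]>.06)&(W[...,2]<.072)&(abs(abs(L[...,1])-.0165)<.0065)&(L[...,0]>.072)&(L[...,0]<.1)
print("spindle",np.percentile(L[sp][:,:2],[1,99],axis=0).round(4).tolist(),"ring",rg.sum(),np.percentile(L[rg],[1,50,99],axis=0).round(4).tolist(),"ring top z",np.median(W[rg][:,2]))
rects(f,((.07,.082),))
E
```

```text
t 22.85 pos [0.4677 0.185  0.0778] rot [-3.1416 -0.      0.196 ] gap 0.0205 shift cm [ 0.01  0.03 -0.02] twist -0.27
[-0.35 -0.19 -0.54] [-0.014  0.05  -0.011]
spindle [[0.0769, -0.0088], [0.095, 0.0093]] ring 2212 [[0.0725, -0.022, 0.01], [0.0838, -0.0113, 0.0116], [0.0944, 0.0212, 0.0172]] ring top z 0.0662335924824945
0.07 [323. 197.] [0.5122 0.1944 0.071 ] [0.512  0.1942] [0.0143 0.0144] 25.8
0.07 [344. 293.] [0.482  0.1787 0.0765] [0.4701 0.1783] [0.0279 0.004 ] 2.0
0.07 [297. 291.] [0.4752 0.1973 0.0772] [0.4663 0.1976] [0.0273 0.0093] 11.8
0.07 [359. 289.] [0.4805 0.1734 0.0787] [0.4804 0.1733] [0.0013 0.0046] 10.2
0.07 [271. 299.] [0.4699 0.2068 0.0801] [0.4699 0.2069] [0.001  0.0053] 10.5
0.07 [374. 299.] [0.4777 0.1668 0.0799] [0.4778 0.1667] [0.0015 0.0053] 14.9
```

View pics/w14.png

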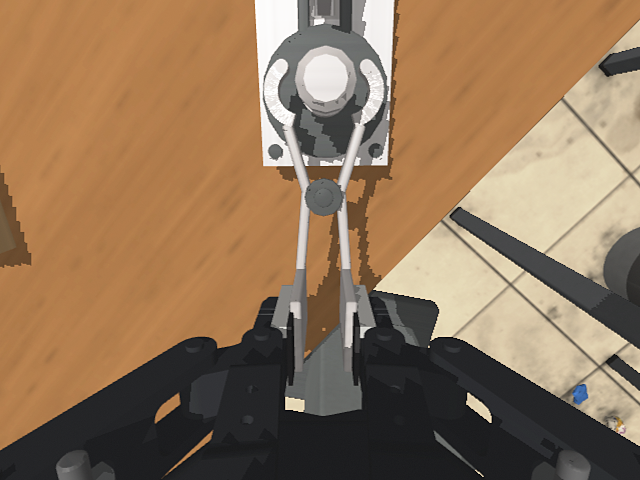

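The ring halves at (273,90) and (372,90) surround the spindle with clear gaps. The ring top is at 66.2 mm, so its centre is at about 62 mm, and the wrist force is near zero. I'm handing it in.

```bash
python3 -c "
from plant import sign_off;print(sign_off())"
```

```text
the job is handed in; nothing more can be done
None
```

I moved the smaller key from its stand into the mount's slot and let go of it. I then squeezed the clip open and lowered its ring to the spindle's groove. It was handed in at about 22.9 s, still held open. No verdict is reported.

**Last checks:**
- **Key:** measured right after release, its top was at the same height as in the stand (79.7 mm), so it is fully home. Its centre was within 1 mm of the slot centre and its turn matched the mount to about 0.2°. I did not measure it again after placing the clip.
- **Clip:** the ring centre is at about z = 62 mm. The spindle is within about 1 mm of the ring's centre, and the clip was level to about 0.005 rad before the final lowering. The wrist force was about 0.7 N or less.
- **Mismatch:** with the clip squeezed, the finger opening read 20 mm instead of the expected 24 mm. I did not explain this, but the ring looked fully open, with halves 44 mm across the outside.
- **Force while squeezing:** there was a brief 17 N upward force on the wrist as the fingers closed, gone after the lift. I did not find the cause.
- **Bystanders:** I saw no contact with any of them, but I did not measure their positions at the end.

I viewed 11 pictures, one past the budget of 10.

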